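# Swing the slide tray past the post into the scanner's loading bay

## Task

Park the long blue slide tray in the slide scanner's loading bay, only by gently pushing its sides and ends with the fingertips: never pinch, lift or tip it. The short orange-capped post stops it from going straight in, so angle it, slip one end in behind the post, then swing the other end in, until the tray lies flat on the bench inside the bay, with its long side against the back wall along its whole length. Leave everything else on the bench where it stands.

Things in the scene. Friction and masses are not known exactly. Their poses are not given: they have to be found in the camera images.
- tray: Blue plastic slide tray lying flat on the bench, a solid bar 240 long, 40 wide, 26 mm high, 0.25 to 0.5 kg, with three white slides and red specimens let into its top. Slides freely on the bench. Origin: centre of its underside; x along its length, y across it, z up. Its two ends are alike.
- bay: Fixed roofless loading bay in a white scanner, 40 mm high. Origin: bench height, middle of the back wall's inner face. x points level into the scanner, away from the mouth (world x +-0.22 rad); y along the wall. Black end walls, 30 mm high, 6 thick, from x=0 to -60 mm, inner faces at y=+-145 mm. Floor: the bench. Tray home: centre near x=-20 mm, length along y.
- post: Fixed steel post with an orange cap, 16 mm in diameter, 65 mm high, standing in front of the bay. Origin: centre of its foot. It stands at x = -78 mm and either y = +77 or y = -77 mm in the bay's frame, so 70 mm is free between it and the back wall, and the way straight in, between it and the farther end wall, is only 214 mm.
- vial: Bystander: small brown glass vial with red cap, 26 mm in diameter, 45 mm high, loose, just outside one end of the bay. Origin: centre of its foot.
- pot: Bystander: small clear sample pot with white lid, 34 mm in diameter, 42 mm high, loose, just outside the other end of the bay. Origin: centre of its foot.
- wash: Bystander: wash bottle with blue label, 68 mm in diameter, 190 mm high, loose. Origin: centre of its foot.
- dishes: Bystander: stack of three glass dishes, 90 mm in diameter, 44 mm high, loose. Origin: centre of its foot.
- rack: Bystander: yellow tube rack with blue-capped tubes, 85 by 125 mm, 97 mm high, loose. Origin: centre of its underside.
- tipbox: Bystander: grey pipette tip box with clear lid, 85 by 120 mm, 67 mm high, loose. Origin: centre of its underside.
- mouse: Bystander: black computer mouse, 100 by 58 mm, 29 mm high, loose. Origin: centre of its underside.
Things that resemble listed ones, but are neither listed nor needed, are in the scene too. There is more than one size of the tray; the job needs the larger.

How it is judged:
By the outcome, as a careful person would: the job done as asked, in the order asked, and still so for the second after the job is handed in, with the robot touching nothing.
It also fails if it takes over 72 s, if anything falls off the work surface, if the arm or the gripper's body presses on something with over 40 N, if the wrist force passes 120 N, or if a joint passes its speed limit or range.

## Robot

A 7-joint arm with a two-finger parallel gripper is mounted at the origin on the work surface. World frame = base frame: x ahead of the robot, y to its left, z up, the work surface at z = 0. Lengths are in m, angles in rad, forces in N, time in s.
With the tool pointing down it reaches from about 0.4 to 0.875 m from the base axis. Payload 4.4 kg.
Tool frame: the origin (TCP) lies at the very end of the fingers, on their centre line; the grasp point (between the pads) lies bot.grip_depth behind it (bot.grip_depth is the distance from the TCP to the grasp point, in m); z points along the fingers, y is the direction in which the jaws open and shut (so a half turn about z gives the same grasp; the last joint's range is limited). The gripper opens to 85 mm and grips with 20 to 120 N. Pads are 22 mm wide; open, the fingers measure 114 mm over their backs; the gripper's body (76 mm by 85 mm) begins 54 mm behind the grasp point. The pads swing forward as they close: fully open they stand 13 mm farther back than shut.
Start: joints at [-1.235, 0.628, 0.038, 1.517, -0.027, 0.996, -0.02], TCP at [0.254, 0.598, 0.231] pointing down, gripper open.
Joint ranges: [-3.06, 3.06], [-0.37, 2.12], [-1.25, 1.32], [0.18, 2.47], [-1.1, 4.24], [0.23, 1.98], [-2.94, 2.94]. Speed limits (rad/s): [2.57, 2.57, 3.14, 3.14, 3.14, 3.14, 3.14].

## Interface

Orientations are given as a rotation vector (axis times angle).
In Python, from bench import bot gives the robot as it stands. The module is installed in compiled form; this text tells all that it offers.
- The arm moves only by the tool apply_moves, never from a script. Its argument "plan" is a list of rows, each a list of 5 numbers: the gripper command: -1 is shut, 1 is fully open, values between are in proportion, then the shift along the world's x, y, z in cm, then the turn about the world's z in degrees. In form: [[hand, tx, ty, tz, roll], ...]. A call has 1 to 5 rows; each row shifts and turns the commanded pose from where the row before left it; what a row does not reach is not made up. A row lasts 1/10 s, in which the tool goes at most 50 mm and 8.59 degrees, less where a joint would pass 70% of its speed; a pose out of reach is approached as far as the arm can. A call is refused whole if a number of a shift passes 5 or a number of a turn 8.59, either way. A call with a gripper value outside its range is refused whole. The fingers move at their own pace and stop on an object; "squeeze" is the grip in N (left out, the last holds). Time passes only in rows, so rows that do not move let the fingers close. It gives the time, the measured TCP pose, the force and the opening at its end, in the units of the state.
- bot.read_state(): the state, without advancing time (a new reading comes with each control period).
- bot.camera(name): name is "side" or "top" or "wrist"; returns a dict with "pixels" (480x640x3 uint8, blue, green, red), "fov_y" (degrees; the focal length in pixels is half the picture's height over the tangent of half this angle, whatever the lens; pixels are square), "cx", "cy" (the principal point, pixels), "R" (3x3) and "t" (3): a world point X has camera coordinates R X + t; the wrist camera has in their place "T_tool_cam" (4x4, takes a point from camera to tool coordinates, whose origin is the TCP and whose axes are the flange's). Camera axes: x right, y down, z forward; pixel columns grow to the right and rows downward; lengths in m; the calibration is good to about 2 mm. The wrist camera is an equidistant fisheye: a pixel r from the principal point sees the ray r / f radians off the axis. A picture is of the moment at which its call begins: read the wrist's pose just before it. There is no depth.
- bot.finish_job(): hands the job in, once; it reports no verdict.
Trained networks look in a picture, given as the dict that the camera call returned (one of the last four; its "shot" number tells which), for a name from the list of things; names that differ only in an ending like _2 or _b are one class to them, and where a whole thing is asked for, a point or a joint stands for the part that bears it (a point fixed in the world has none). Each returns a list of dicts, best first, with "confidence" (0 to 1); they miss things now and then, are a little off and sometimes report something else, mostly with a low value. They report only what shows in the picture. A call takes as long as a camera call. They do not tell look-alikes from the thing itself.
- bot.spot_in(picture, thing): "centre" ([row, column] in pixels, amid what is visible of it).
- bot.tip_of(picture, thing): "centre" ([row, column] in pixels: a listed point, or the origin of a listed thing).
The state is a dict: "time": time; "qpos": joint angles; "qd": joint speeds; "joint_torque": joint torques, N m; "tcp_pos": TCP position; "tcp_rot": TCP orientation; "ft_force": force on the tool from outside, world axes, zero at the start; "moment": the same for the moment, N m; "finger_gap": finger opening in m.
Only numpy, scipy, OpenCV 4.12 (cv2) and the standard library are available. Lean on these libraries where they do the work, as an engineer would, in place of code of your own. Each camera call takes 0.05 s, during which the arm holds its last target. There are 200 camera calls.

## Working session

There is one attempt and no reset: what is moved stays moved. The work goes in short steps, Python scripts to look and compute and a tool call to move; the robot and the scene stay as the last step left them, time stands still between calls to the robot, and variables do not carry over. Pictures are saved under pics/ and viewed, about 8 in all and at most 12, crops included, and the job is handed in when it is done.

Besides the shell and the picture viewer there is one more tool, called after "Request:" in YAML: its name, and indented under it one key for each argument. apply_moves: Moves the arm, as the interface text tells. Its arguments: {"type":"object","properties":{"plan":{"type":"array","items":{"type":"array","items":{"type":"number"}}},"squeeze":{"type":"number"}},"required":["plan"]}

```bash
mkdir -p pics; cat > h.py <<'E'
import numpy as np, cv2
from bench import bot
def f(p): return 240/np.tan(np.radians(p["fov_y"])/2)
def world(p,rc,z):
    R=np.array(p["R"]);t=np.array(p["t"]);fl=f(p)
    d=R.T@np.array([(rc[1]-p["cx"])/fl,(rc[0]-p["cy"])/fl,1]);o=-R.T@t
    return o+d*(z-o[2])/d[2]
def pix(p,X):
    c=np.array(p["R"])@np.array(X)+np.array(p["t"]);return np.array([p["cy"]+f(p)*c[1]/c[2],p["cx"]+f(p)*c[0]/c[2]])
E
python3 - <<'E'
from h import *
s=bot.read_state();print(s["time"],s["tcp_pos"],s["tcp_rot"],bot.grip_depth)
for n in("top","side"):
    p=bot.camera(n);cv2.imwrite(f"pics/{n}0.png",p["pixels"])
    print(n,p["fov_y"],-np.array(p["R"]).T@p["t"])
    for th in "tray bay post vial pot wash dishes rack tipbox mouse".split():
        for q in bot.tip_of(p,th)[:3]:
            print(th,np.round(q["centre"]),round(q["confidence"],2),world(p,q["centre"],0).round(3))
E
```

```text
0.0 [0.25392202 0.59767372 0.23039854] [-6.26821466e-01 -3.07807023e+00  2.92150984e-03] 0.0187
top 50.16500605452938 [0.41590116 0.01558731 1.28596088]
tray [261. 361.] 0.93 [ 0.508 -0.079  0.   ]
tray [197. 267.] 0.72 [0.675 0.158 0.   ]
tray [330. 399.] 0.68 [ 0.336 -0.17   0.   ]
post [231. 308.] 0.39 [0.584 0.052 0.   ]
vial [192. 268.] 0.46 [0.688 0.156 0.   ]
pot [188. 405.] 0.68 [ 0.692 -0.195  0.   ]
pot [231. 307.] 0.67 [0.586 0.056 0.   ]
wash [263. 157.] 0.88 [0.507 0.433 0.   ]
dishes [202. 170.] 0.96 [0.665 0.406 0.   ]
rack [205. 500.] 0.79 [ 0.647 -0.435  0.   ]
tipbox [298. 509.] 0.56 [ 0.412 -0.446  0.   ]
tipbox [265. 158.] 0.51 [0.503 0.431 0.   ]
side 56.46799825275602 [0.41165909 0.81939479 0.49956319]
tray [225. 345.] 0.97 [ 0.504 -0.066  0.   ]
tray [210. 419.] 0.93 [ 0.336 -0.166  0.   ]
bay [231. 270.] 0.97 [ 0.669 -0.017  0.   ]
post [251. 302.] 0.63 [0.581 0.055 0.   ]
vial [272. 238.] 0.55 [ 0.688  0.148 -0.   ]
pot [194. 280.] 0.63 [ 0.692 -0.209  0.   ]
wash [409. 308.] 0.82 [0.497 0.435 0.   ]
dishes [378. 203.] 0.95 [ 0.654  0.407 -0.   ]
rack [162. 311.] 0.93 [ 0.653 -0.441  0.   ]
tipbox [168. 395.] 0.75 [ 0.399 -0.431  0.   ]
mouse [382. 428.] 0.92 [0.337 0.365 0.   ]
```

View pics/top0.png

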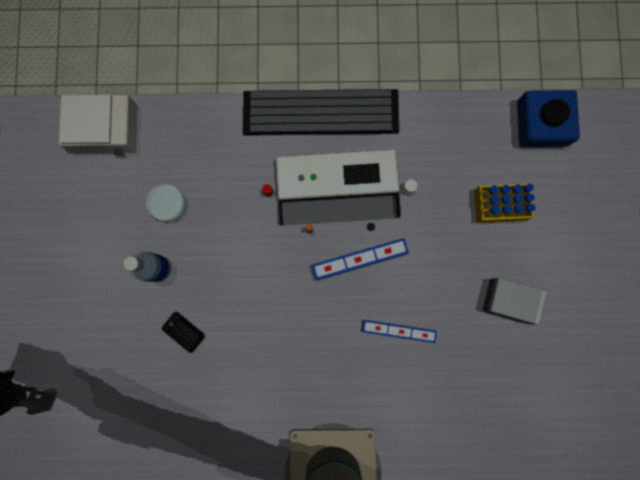

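View pics/side0.png

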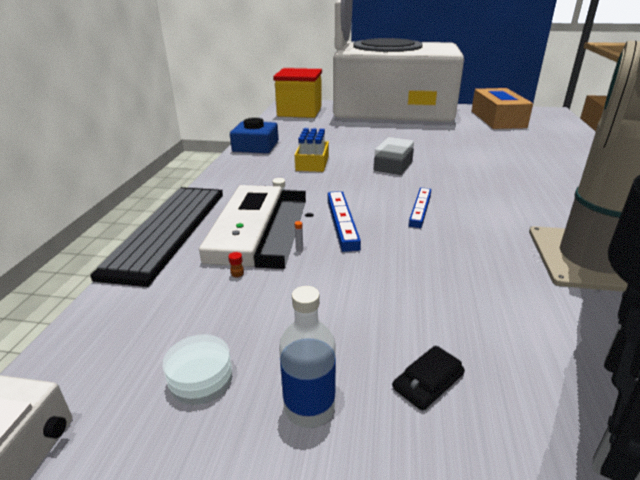

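The larger tray is the one at top (260,360) and side (222,343). The small tray at top (331,399) is the decoy. The orange post is at top (229,309), and the flat black disc at (227,371) looks like a post decoy. I'll do a close crop and fit next.

```bash
cat >> h.py <<'E'
def tray(p,near=None,z=.026):
    h=cv2.cvtColor(p["pixels"],cv2.COLOR_BGR2HSV)
    m=cv2.inRange(h,(100,110,50),(130,255,255))
    m=cv2.morphologyEx(m,cv2.MORPH_CLOSE,np.ones((11,11)))
    out=[]
    for c in cv2.findContours(m,0,2)[0]:
        if cv2.contourArea(c)<150: continue
        W=np.array([world(p,(q[0][1],q[0][0]),z)[:2] for q in c]).astype(np.float32)
        (x,y),(a,b),ang=cv2.minAreaRect(W)
        bx=cv2.boxPoints(((x,y),(a,b),ang)); e=[bx[1]-bx[0],bx[2]-bx[1]]
        e=max(e,key=np.linalg.norm); e=e*np.sign(e[1])
        out.append((round(x,4),round(y,4),round(max(a,b),3),round(min(a,b),3),round(float(np.arctan2(-e[0],e[1])),3)))
    return out
E
python3 - <<'E'
from h import *
p=bot.camera("top")
for o in tray(p): print(o)
for th in ("post","pot","bay"):
  for q in bot.spot_in(p,th)[:2]: print(th,q)
im=p["pixels"][140:290,255:425]
cv2.imwrite("pics/c1.png",cv2.resize(im,None,fx=4.7,fy=4,interpolation=cv2.INTER_CUBIC) if 0 else cv2.resize(im,None,fx=4,fy=4,interpolation=cv2.INTER_CUBIC))
E
```

```text
(0.3354, -0.166, 0.18, 0.03, -0.158)
(0.5118, -0.0744, 0.24, 0.041, 0.273)
(0.6592, -0.4575, 0.108, 0.071, 0.034)
(0.8732, -0.5694, 0.13, 0.129, -1.561)
post {'centre': [228.8, 309.8], 'confidence': 0.53}
pot {'centre': [184.5, 406.5], 'confidence': 0.47}
bay {'centre': [190.3, 339.2], 'confidence': 0.77}
```

View pics/c1.png

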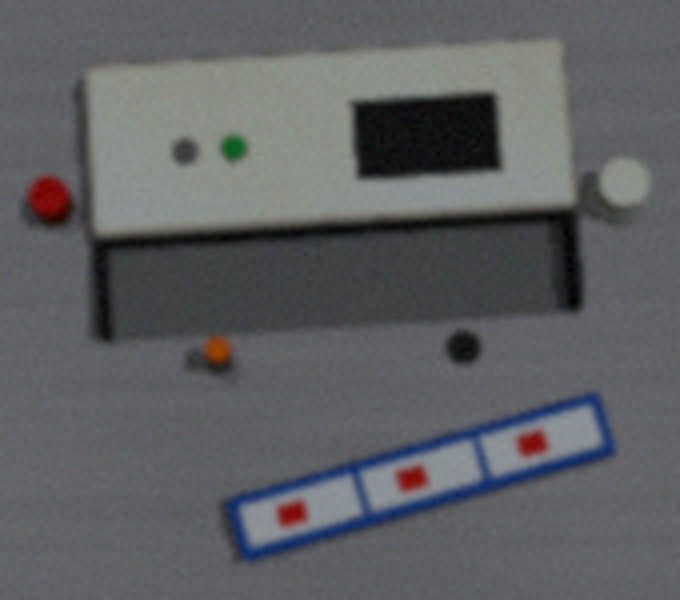

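```bash
python3 - <<'E'
from h import *
p=bot.camera("top")
a=.062; ex=np.array([np.cos(a),np.sin(a)]);ey=np.array([-np.sin(a),np.cos(a)])
for z in(0,.03):
  m=world(p,(220.7,339.5),z)[:2]; print("front mid",z,m, "O",m+.06*ex)
po=world(p,(228.2,309.6),.065)[:2]; print("post",po,"O from post",po+.078*ex-.077*ey)
# white/back wall top edge z=.04 : crop (335,222)
print("wall",world(p,(140+222/4,255+335/4),.04))
h=world(p,(192,268),.045);print("vial",world(p,(140+198/4,255+50/4),.045),"pot",world(p,(140+183/4,255+624/4),.042))
s=bot.camera("side")
for n,q in (("post",(222,299)),):print(world(s,q,.065))
for O in ([.668,-.016],):
  O=np.array(O)
  for b in ([0,-145],[0,145],[-60,145],[-60,-145]):
    w=O+b[0]/1e3*ex+b[1]/1e3*ey; print(b,w,[(pix(p,[*w,z])-[140,255])*4 for z in(0,.03)])
E
```

```text
front mid 0 [ 0.61095591 -0.02680396] O [ 0.67084062 -0.02308635]
front mid 0.03 [ 0.6064055  -0.02581502] O [ 0.66629022 -0.02209741]
post [0.58363243 0.04742129] O from post [ 0.66625351 -0.02459786]
wall [ 0.66778584 -0.02449395  0.04      ]
vial [0.68365707 0.1509715  0.045     ] pot [ 0.68995097 -0.20311294  0.042     ]
[0.58577739 0.04940516 0.065     ]
[0, -145] [ 0.67698424 -0.1607214 ] [array([218.07142024, 546.83490823]), array([208.37562923, 553.20154815])]
[0, 145] [0.65901576 0.1287214 ] [array([250.59750957,  92.56655535]), array([241.6530812 ,  88.31896587])]
[-60, 145] [0.59913104 0.12500378] [array([343.74799946,  98.48306216]), array([336.94605804,  94.35238941])]
[-60, -145] [ 0.61709952 -0.16443902] [array([310.97119796, 555.05560591]), array([303.40608882, 561.64838393])]
```

Request:
apply_moves:
  plan:
    - [-1,1.44,-3.49,0,2.57]
    - [-1,1.44,-3.49,0,2.57]
    - [-1,1.44,-3.49,0,2.57]
    - [-1,1.44,-3.49,0,2.57]
    - [-1,1.44,-3.49,0,2.57]
  squeeze: 20

```text
time: 1.9
tcp_pos: [0.3267, 0.4224, 0.2315]
tcp_rot: [0.275, 3.129, 0.0]
ft_force: [0.2, -0.7, -0.1]
finger_gap: 0.0124
```

Request:
apply_moves:
  plan:
    - [-1,1.44,-3.49,0,2.57]
    - [-1,1.44,-3.49,0,2.57]
    - [-1,1.44,-3.49,0,2.57]
    - [-1,1.44,-3.49,0,2.57]
    - [-1,1.44,-3.49,0,2.57]

```text
time: 2.4
tcp_pos: [0.3988, 0.2479, 0.2316]
tcp_rot: [-0.076, 3.14, 0.001]
ft_force: [0.7, 0.6, -0.4]
finger_gap: -0.0001
```

Request:
apply_moves:
  plan:
    - [-1,1.44,-3.49,0,2.57]
    - [-1,1.44,-3.49,0,2.57]
    - [-1,1.44,-3.49,0,2.57]
    - [-1,1.44,-3.49,0,2.57]
    - [-1,1.44,-3.49,0,2.57]

```text
time: 2.9
tcp_pos: [0.4708, 0.0733, 0.2316]
tcp_rot: [-0.427, 3.112, 0.0]
ft_force: [0.5, 0.2, 0.9]
finger_gap: 0.0002
```

Request:
apply_moves:
  plan:
    - [-1,0,0,-5,0]
    - [-1,0,0,-5,0]
    - [-1,0,0,0,0]

```text
time: 3.2
tcp_pos: [0.4655, 0.0734, 0.126]
tcp_rot: [0.422, -3.1, 0.001]
ft_force: [-0.3, 0.0, 0.5]
finger_gap: -0.0
```

```bash
cat >> h.py <<'E'
from scipy.spatial.transform import Rotation as Ro
def st():
    s=bot.read_state();R=Ro.from_rotvec(s["tcp_rot"]).as_matrix()
    print("t",round(s["time"],2),"tcp",np.round(s["tcp_pos"],4),"jaw",round(np.degrees(np.arctan2(R[1,1],R[0,1]))%180,2),"tilt z",R[:,2].round(3),"F",np.round(s["ft_force"],1),"gap",round(s["finger_gap"],4))
    return np.array(s["tcp_pos"]),R
E
python3 - <<'E'
from h import *
st()
p=bot.camera("wrist");cv2.imwrite("pics/w1.png",p["pixels"])
print(p["fov_y"],p["cx"],p["cy"],np.round(p["T_tool_cam"],3))
E
```

```text
t 3.2 tcp [0.4655 0.0734 0.126 ] jaw 105.49 tilt z [-0.013 -0.003 -1.   ] F [-0.3  0.   0.5] gap -0.0
65.70646984690485 315.3221701203776 239.19224171020227 [[-0.002 -0.947 -0.321  0.084]
 [ 1.    -0.002 -0.     0.001]
 [-0.    -0.321  0.947 -0.143]
 [ 0.     0.     0.     1.   ]]
```

View pics/w1.png

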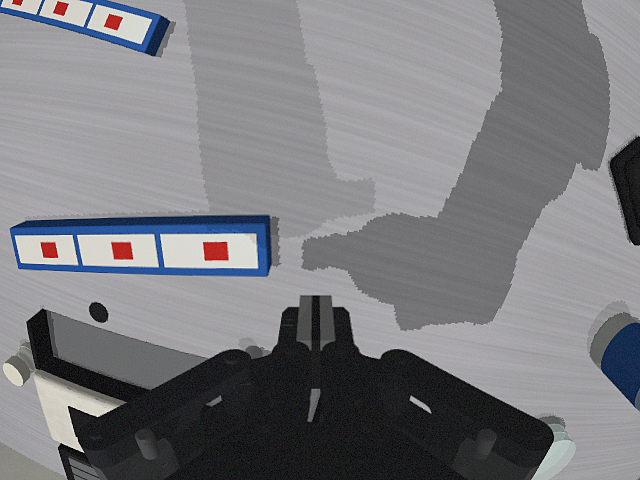

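Request:
apply_moves:
  plan:
    - [-1,0,0,-4,0]
    - [-1,0,0,-4,0]
    - [-1,0,0,-2.5,0]
    - [-1,0,0,-1.3,0]
    - [-1,0,0,0,0]

```text
time: 3.75
tcp_pos: [0.4719, 0.0754, 0.0147]
tcp_rot: [-0.426, 3.111, 0.0]
ft_force: [-0.2, -0.3, 0.4]
finger_gap: 0.0002
```

```bash
python3 - <<'E'
from h import *
st(); print(tray(bot.camera("top")))
E
```

```text
t 3.75 tcp [0.4719 0.0754 0.0147] jaw 105.6 tilt z [ 0.002  0.    -1.   ] F [-0.2 -0.3  0.4] gap 0.0002
[(0.3357, -0.1659, 0.18, 0.03, -0.157), (0.514, -0.0821, 0.224, 0.041, 0.273), (0.6585, -0.4572, 0.11, 0.071, 0.018), (0.8731, -0.5693, 0.13, 0.129, -1.56)]
```

Request:
apply_moves:
  plan:
    - [-1,0.25,-0.9,-0.3,0]
    - [-1,0.27,-0.96,0,0]
    - [-1,0.27,-0.96,0,0]
    - [-1,0.27,-0.96,0,0]
    - [-1,0.27,-0.96,0,0]

```text
time: 4.3
tcp_pos: [0.4844, 0.0275, 0.0113]
tcp_rot: [-0.425, 3.112, 0.001]
ft_force: [-1.1, 3.9, 2.7]
finger_gap: -0.0001
```

Request:
apply_moves:
  plan:
    - [-1,0,0,0,0]
    - [-1,-0.5,1.8,0,0]
    - [-1,-1.0,2.5,1,0]
    - [-1,-2,0.5,1,0]
    - [-1,-2,0,1,0]

```text
time: 4.8
tcp_pos: [0.4281, 0.076, 0.0406]
tcp_rot: [0.426, -3.112, 0.001]
ft_force: [-0.8, -0.1, 0.4]
finger_gap: -0.0001
```

```bash
python3 - <<'E'
from h import *
st(); print(tray(bot.camera("top"))[:2])
E
```

```text
t 4.8 tcp [0.4281 0.076  0.0406] jaw 105.59 tilt z [-0.001 -0.001 -1.   ] F [-0.8 -0.1  0.4] gap -0.0001
[(0.3357, -0.1659, 0.18, 0.03, -0.157), (0.5198, -0.1047, 0.241, 0.04, 0.28)]
```

Request:
apply_moves:
  plan:
    - [-1,0,-4,0,0]
    - [-1,0.5,-4,0,0]
    - [-1,2,-3.65,-1,0]
    - [-1,0,0,-1.8,0]
    - [-1,0,0,0,0]

```text
time: 5.35
tcp_pos: [0.4527, -0.0437, 0.0109]
tcp_rot: [0.417, -3.11, 0.001]
ft_force: [-0.5, 1.1, -0.7]
finger_gap: 0.0
```

```bash
python3 - <<'E'
from h import *
st()
E
```

```text
t 5.35 tcp [ 0.4527 -0.0437  0.0109] jaw 105.28 tilt z [-0.004 -0.001 -1.   ] F [-0.5  1.1 -0.7] gap 0.0
```

Request:
apply_moves:
  plan:
    - [-1,0.8,0.3,0,0]
    - [-1,0.7,0.3,0,0]
    - [-1,0.64,0.33,0,-2.98]
    - [-1,0.66,0.3,0,-2.98]
    - [-1,0.66,0.27,0,-2.98]

```text
time: 5.85
tcp_pos: [0.4882, -0.0253, 0.0128]
tcp_rot: [0.175, -3.135, 0.0]
ft_force: [-1.9, -0.7, 1.5]
finger_gap: 0.0003
```

Request:
apply_moves:
  plan:
    - [-1,0.69,0.22,0,-2.98]
    - [-1,0.69,0.2,0,-2.98]
    - [-1,0.71,0.15,0,-2.98]
    - [-1,0,0,0,0]

```text
time: 6.25
tcp_pos: [0.5113, -0.0199, 0.0126]
tcp_rot: [0.067, 3.138, 0.001]
ft_force: [-0.0, -0.8, -0.7]
finger_gap: -0.0002
```

```bash
python3 - <<'E'
from h import *
st(); print(tray(bot.camera("top"))[:2])
p=bot.camera("wrist");cv2.imwrite("pics/w2.png",p["pixels"])
E
```

```text
t 6.25 tcp [ 0.5113 -0.0199  0.0126] jaw 87.55 tilt z [ 0.003  0.001 -1.   ] F [-0.  -0.8 -0.7] gap -0.0002
[(0.6585, -0.4573, 0.11, 0.071, 0.018), (0.8724, -0.5691, 0.13, 0.13, -1.555)]
```

View pics/w2.png

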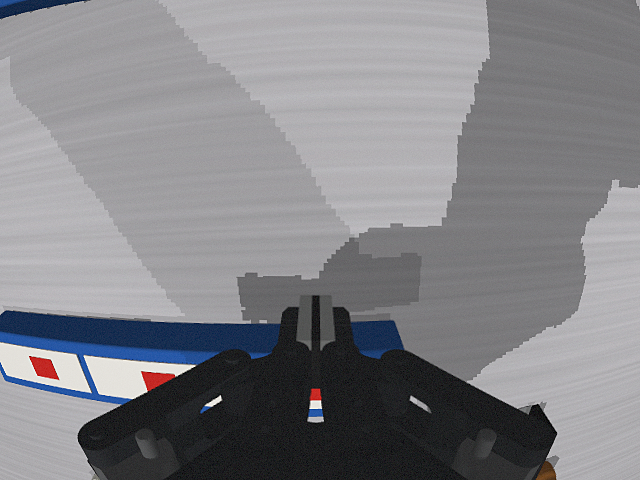

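Request:
apply_moves:
  plan:
    - [-1,0.71,0.12,0,-2.8]
    - [-1,0.71,0.09,0,-2.8]
    - [-1,0.72,0.04,0,-2.8]
    - [-1,0.72,0.01,0,-2.8]
    - [-1,0,0,0,0]

```text
time: 6.85
tcp_pos: [0.5397, -0.0176, 0.0126]
tcp_rot: [0.374, 3.117, 0.001]
ft_force: [0.3, -1.1, -0.3]
finger_gap: 0.0002
```

Request:
apply_moves:
  plan:
    - [0,-2,0,0,0]
    - [0,-4,0,0,0]
    - [0,-4,-1,3,0]
    - [0,-4,-2,3,0]
    - [0,0,0,0,0]

```text
time: 7.35
tcp_pos: [0.3958, -0.049, 0.0718]
tcp_rot: [-0.375, -3.115, 0.006]
ft_force: [0.8, -0.7, -0.1]
finger_gap: 0.0429
```

```bash
python3 - <<'E'
from h import *
st(); p=bot.camera("top"); print(tray(p)); cv2.imwrite("pics/t2.png",cv2.resize(p["pixels"][130:350,230:450],None,fx=2.7,fy=2.7))
E
```

```text
t 7.35 tcp [ 0.3958 -0.049   0.0718] jaw 76.27 tilt z [-0.005 -0.003 -1.   ] F [ 0.8 -0.7 -0.1] gap 0.0429
[(0.5524, -0.104, 0.24, 0.041, -0.203), (0.6592, -0.457, 0.109, 0.071, 0.034), (0.8725, -0.5695, 0.132, 0.13, 1.568)]
```

View pics/t2.png

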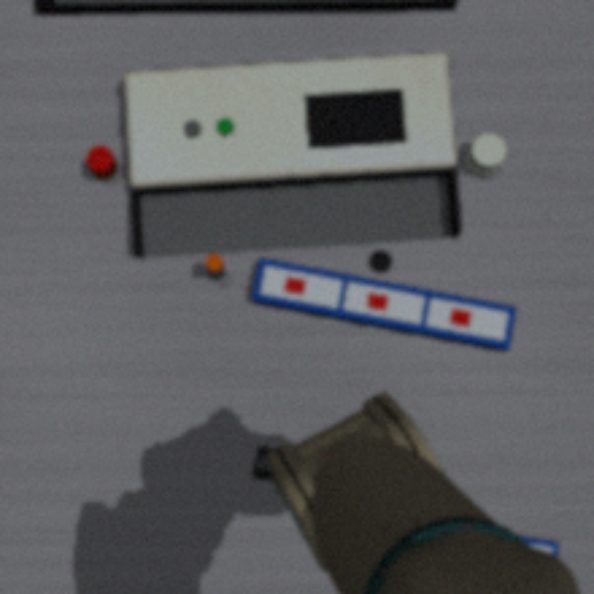

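Request:
apply_moves:
  plan:
    - [0,4,-1.2,0,0]
    - [0,4,-1.2,-2,0]
    - [0,3.35,-1.2,-2.2,0]
    - [0,0,0,-2.2,0]
    - [0,0,0,0,0]

```text
time: 7.9
tcp_pos: [0.5148, -0.082, 0.0031]
tcp_rot: [-0.371, -3.116, -0.001]
ft_force: [-0.4, 0.6, 0.4]
finger_gap: 0.0424
```

```bash
python3 - <<'E'
from h import *
st()
E
```

```text
t 7.9 tcp [ 0.5148 -0.082   0.0031] jaw 76.42 tilt z [-0.003  0.001 -1.   ] F [-0.4  0.6  0.4] gap 0.0424
```

Request:
apply_moves:
  plan:
    - [0,0.83,-0.22,0.4,0]
    - [0,0.83,-0.22,0,0]
    - [0,0.83,-0.22,0,0]
    - [0,0.83,-0.22,0,0]
    - [0,0.83,-0.22,0,0]

```text
time: 8.4
tcp_pos: [0.5565, -0.0934, 0.0104]
tcp_rot: [-0.371, -3.118, 0.0]
ft_force: [-3.7, 1.5, 3.6]
finger_gap: 0.0424
```

Request:
apply_moves:
  plan:
    - [0,0,0,0,0]
    - [0,-2,0.5,0,0]
    - [-1,-4,0,1,0]
    - [-1,-4,-1,3,0]
    - [-1,-2,-3,3,0]

```text
time: 8.9
tcp_pos: [0.4342, -0.1254, 0.0794]
tcp_rot: [-0.36, -3.117, -0.002]
ft_force: [1.8, -0.7, -0.0]
finger_gap: 0.001
```

```bash
python3 - <<'E'
from h import *
st(); p=bot.camera("top"); print(tray(p)[:2])
E
```

```text
t 8.9 tcp [ 0.4342 -0.1254  0.0794] jaw 76.83 tilt z [-0.004  0.002 -1.   ] F [ 1.8 -0.7 -0. ] gap 0.001
[(0.3397, -0.1395, 0.127, 0.03, -0.161), (0.5845, -0.1134, 0.241, 0.043, -0.234)]
```

Request:
apply_moves:
  plan:
    - [-0.8,0.5,-3.4,0,8.2]
    - [-0.8,0.5,-3.4,0,8.2]
    - [-0.8,0.5,-3.4,0,8.2]
    - [-0.8,1,-3.3,0,8.2]
    - [-0.8,2,0,0,8.2]

```text
time: 9.45
tcp_pos: [0.4811, -0.2708, 0.0789]
tcp_rot: [0.738, -3.052, 0.007]
ft_force: [0.1, -0.2, 0.9]
finger_gap: 0.0085
```

Request:
apply_moves:
  plan:
    - [-0.8,2,0,0,8.2]
    - [-0.8,2,0,0,8.2]
    - [-0.8,2,0,0,8.2]
    - [-0.8,1,0,0,8.2]
    - [-0.8,0,0,0,8.2]

```text
time: 9.95
tcp_pos: [0.5553, -0.2633, 0.0794]
tcp_rot: [-1.772, 2.591, -0.004]
ft_force: [-0.7, 0.2, 0.0]
finger_gap: 0.0084
```

Request:
apply_moves:
  plan:
    - [-0.8,0,0,-2,8.2]
    - [-0.8,0,0,-2.5,0]
    - [-0.8,0,0,-2,0]
    - [-0.8,0,0,0,0]
    - [-0.8,0,0,0,0]

```text
time: 10.45
tcp_pos: [0.5527, -0.2629, 0.0142]
tcp_rot: [-1.948, 2.465, -0.001]
ft_force: [0.8, 0.6, 0.3]
finger_gap: 0.0086
```

```bash
python3 - <<'E'
from h import *
st(); p=bot.camera("top"); print(tray(p)[:3])
E
```

```text
t 10.45 tcp [ 0.5527 -0.2629  0.0142] jaw 166.63 tilt z [ 0. -0. -1.] F [0.8 0.6 0.3] gap 0.0086
[(0.3356, -0.1653, 0.179, 0.031, -0.157), (0.584, -0.1135, 0.241, 0.042, -0.24), (0.6586, -0.4576, 0.108, 0.07, 0.038)]
```

Request:
apply_moves:
  plan:
    - [-0.8,-0.49,0.12,-0.3,0]
    - [-0.8,0.28,1.17,0,0]
    - [-0.8,0.24,0.97,0,0]
    - [-0.8,0.24,0.97,0,0]
    - [-0.8,0.28,1.17,0,0]

```text
time: 11.0
tcp_pos: [0.558, -0.2198, 0.0118]
tcp_rot: [1.946, -2.464, 0.004]
ft_force: [-0.0, -4.6, 3.5]
finger_gap: 0.0087
```

Request:
apply_moves:
  plan:
    - [-0.8,0.28,1.17,0,0]
    - [-0.8,0.28,1.17,0,0]
    - [-0.8,0.24,0.97,0,0]
    - [-0.8,0,0,0,0]

```text
time: 11.4
tcp_pos: [0.5665, -0.1822, 0.0113]
tcp_rot: [-1.951, 2.459, 0.002]
ft_force: [0.0, 0.3, 0.0]
finger_gap: 0.0086
```

```bash
python3 - <<'E'
from h import *
st(); p=bot.camera("top"); print(tray(p)[:3]); cv2.imwrite("pics/t3.png",cv2.resize(p["pixels"][130:300,230:430],None,fx=3,fy=3))
E
```

```text
t 11.4 tcp [ 0.5665 -0.1822  0.0113] jaw 166.84 tilt z [ 0.001  0.003 -1.   ] F [0.  0.3 0. ] gap 0.0086
[(0.3354, -0.1664, 0.179, 0.03, -0.161), (0.5981, -0.0546, 0.239, 0.043, -0.234), (0.6585, -0.4573, 0.11, 0.071, 0.018)]
```

View pics/t3.png

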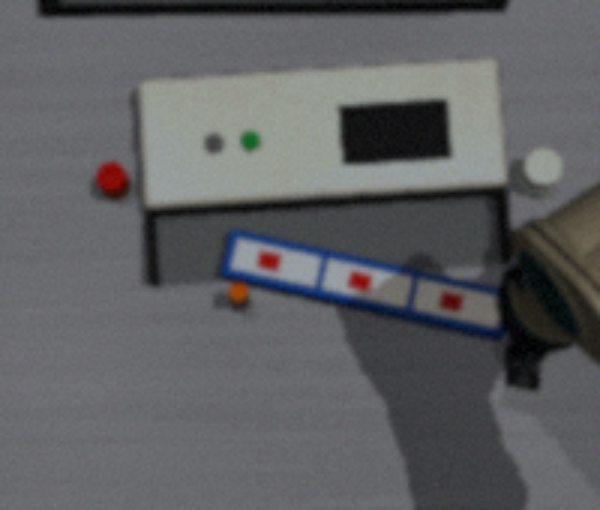

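Request:
apply_moves:
  plan:
    - [-0.8,0.22,0.92,0,0]
    - [-0.8,0.22,0.92,0,0]
    - [-0.8,0.22,0.92,0,0]
    - [-0.8,0.22,0.92,0,0]
    - [-0.8,0,0,0,0]

```text
time: 11.95
tcp_pos: [0.5752, -0.146, 0.0115]
tcp_rot: [-1.951, 2.46, 0.002]
ft_force: [0.2, -0.3, 0.3]
finger_gap: 0.0089
```

Request:
apply_moves:
  plan:
    - [-0.8,-0.5,-2,0,0]
    - [-0.8,-1,-4,0,0]
    - [-0.8,-4,-4,2,-8.2]
    - [-0.8,-4,0,3,-8.2]
    - [-0.8,-4,0,2,-8.2]

```text
time: 12.45
tcp_pos: [0.4456, -0.243, 0.0789]
tcp_rot: [-1.366, 2.827, -0.001]
ft_force: [0.6, -0.7, 0.3]
finger_gap: 0.0088
```

```bash
python3 - <<'E'
from h import *
st(); p=bot.camera("top"); print(tray(p)[:3])
E
```

```text
t 12.45 tcp [ 0.4456 -0.243   0.0789] jaw 141.57 tilt z [ 0.002  0.    -1.   ] F [ 0.6 -0.7  0.3] gap 0.0088
[(0.3353, -0.166, 0.18, 0.031, -0.164), (0.6067, -0.0191, 0.241, 0.043, -0.231), (0.6592, -0.4567, 0.11, 0.071, 0.034)]
```

Request:
apply_moves:
  plan:
    - [0,0,3.4,0,-8.1]
    - [0,0,3.4,0,-8.1]
    - [0,0,3.4,0,-8.1]
    - [0,1,3.4,0,-8.1]
    - [0,2,3.4,0,-8.1]

```text
time: 13.0
tcp_pos: [0.4753, -0.0708, 0.078]
tcp_rot: [0.308, -3.125, -0.0]
ft_force: [0.8, -0.0, -0.1]
finger_gap: 0.0425
```

Request:
apply_moves:
  plan:
    - [0,2,3.06,0,-8.1]
    - [0,2,0,0,-8.1]
    - [0,2.5,0,-2,-8.1]
    - [0,0.5,0,-2.5,0]
    - [0,0,0,-1.8,0]

```text
time: 13.5
tcp_pos: [0.5478, -0.0405, 0.0138]
tcp_rot: [0.346, 3.121, 0.002]
ft_force: [-0.1, -0.2, -0.1]
finger_gap: 0.0429
```

Request:
apply_moves:
  plan:
    - [0,0,0,0,0]

```text
time: 13.6
tcp_pos: [0.5448, -0.0408, 0.0128]
tcp_rot: [-0.345, -3.118, -0.001]
ft_force: [-0.9, 0.5, 0.0]
finger_gap: 0.0427
```

```bash
python3 - <<'E'
from h import *
tc,R=st()
c=np.array([.6067,-.0191]);a0=-.231
O=np.array([.667,-.0235]);ab=.062
n=lambda a:np.array([np.cos(a),np.sin(a)]);t=lambda a:np.array([-np.sin(a),np.cos(a)])
print("along/perp",(tc[:2]-c)@t(a0),(tc[:2]-c)@n(a0))
cf=O-.02*n(ab)+.008*t(ab)
N=9
P=[]
for k in range(N+1):
    u=k/N;a=a0+u*(ab-a0)
    # rigid rotation about fixed COR
    cor=c+(np.linalg.norm(cf-c)/(2*np.sin((ab-a0)/2)))*t((a0+ab)/2) if 0 else c+.137*t(a0)
    rel=Rm=np.array([[np.cos(a-a0),-np.sin(a-a0)],[np.sin(a-a0),np.cos(a-a0)]])
    P.append(cor+Rm@(c-.036*t(a0)-.031*n(a0)-cor))
    ck=cor+Rm@(c-cor)
P=np.array(P);print("hand start",P[0]);print(np.diff(P,axis=0).round(4)*100,"dAng",np.degrees((ab-a0)/N));print("final c",ck,"want",cf)
E
```

```text
t 13.6 tcp [ 0.5448 -0.0408  0.0128] jaw 77.36 tilt z [-0.004  0.001 -1.   ] F [-0.9  0.5  0. ] gap 0.0427
along/perp -0.035272118455197704 -0.05530117740542428
hand start [ 0.56828119 -0.04704628]
[[ 0.53 -0.22]
 [ 0.54 -0.2 ]
 [ 0.54 -0.18]
 [ 0.55 -0.17]
 [ 0.55 -0.15]
 [ 0.56 -0.13]
 [ 0.56 -0.11]
 [ 0.56 -0.09]
 [ 0.57 -0.08]] dAng 1.8652959330370136
final c [ 0.64655486 -0.02247577] want [ 0.64654275 -0.01675458]
```

Request:
apply_moves:
  plan:
    - [0,1.2,-0.32,-0.2,0]
    - [0,1.1,-0.25,0,0]
    - [0,0.53,-0.22,0,1.9]
    - [0,0.54,-0.2,0,1.9]
    - [0,0.54,-0.18,0,1.9]

```text
time: 14.1
tcp_pos: [0.5845, -0.0531, 0.0138]
tcp_rot: [-0.19, -3.134, -0.001]
ft_force: [-2.5, -0.1, 0.8]
finger_gap: 0.0425
```

Request:
apply_moves:
  plan:
    - [0,0.55,-0.17,0,1.9]
    - [0,0.55,-0.15,0,1.9]
    - [0,0.56,-0.13,0,1.9]
    - [0,0,0,0,0]

```text
time: 14.5
tcp_pos: [0.6023, -0.058, 0.0137]
tcp_rot: [0.037, 3.141, 0.001]
ft_force: [-0.3, -0.1, 0.2]
finger_gap: 0.0426
```

```bash
python3 - <<'E'
from h import *
st(); p=bot.camera("top"); print(tray(p)[:3]); cv2.imwrite("pics/t4.png",cv2.resize(p["pixels"][130:300,230:430],None,fx=3,fy=3))
E
```

```text
t 14.5 tcp [ 0.6023 -0.058   0.0137] jaw 88.65 tilt z [ 0.     0.001 -1.   ] F [-0.3 -0.1  0.2] gap 0.0426
[(0.3433, -0.1166, 0.08, 0.029, -0.167), (0.6334, 0.0372, 0.12, 0.043, -0.011), (0.6592, -0.4564, 0.111, 0.071, 0.034)]
```

View pics/t4.png

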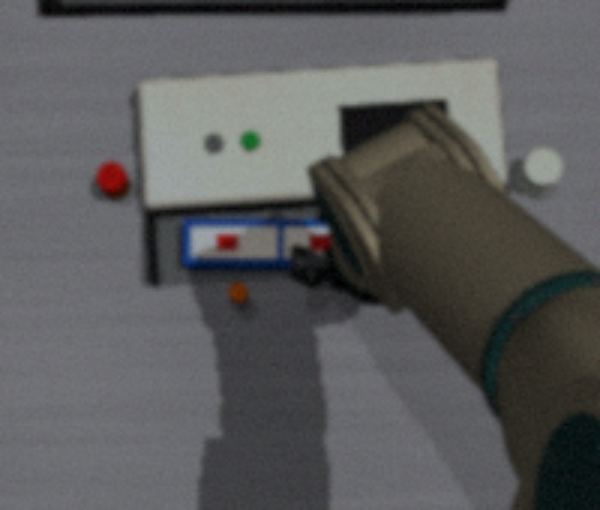

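Request:
apply_moves:
  plan:
    - [0,0.56,-0.08,0,1.65]
    - [0,0.56,-0.06,0,1.65]
    - [0,0.4,-0.02,0,1.6]
    - [0,0,0,0,0]

```text
time: 14.95
tcp_pos: [0.6181, -0.0597, 0.0129]
tcp_rot: [-0.098, 3.139, 0.0]
ft_force: [0.2, -0.0, 0.1]
finger_gap: 0.0428
```

Request:
apply_moves:
  plan:
    - [0,0.2,0.01,0,0]
    - [0,0,0,0,0]

```text
time: 15.15
tcp_pos: [0.6188, -0.0596, 0.0127]
tcp_rot: [0.097, -3.139, 0.0]
ft_force: [-3.4, -1.3, 1.4]
finger_gap: 0.0426
```

```bash
python3 - <<'E'
from h import *
tc,R=st(); r=tc[:2]-[.667,-.0235]
print("hand in bay x,y",r@[np.cos(.062),np.sin(.062)],r@[-np.sin(.062),np.cos(.062)])
E
```

```text
t 15.15 tcp [ 0.6188 -0.0596  0.0127] jaw 93.55 tilt z [-0.001 -0.    -1.   ] F [-3.4 -1.3  1.4] gap 0.0426
hand in bay x,y -0.05030647223059818 -0.03302969679513119
```

Request:
apply_moves:
  plan:
    - [0,0.2,0.01,0,0]
    - [0,0,0,0,0]

```text
time: 15.35
tcp_pos: [0.6206, -0.0592, 0.0127]
tcp_rot: [0.097, -3.139, -0.0]
ft_force: [-4.3, 0.1, 2.1]
finger_gap: 0.0429
```

Request:
apply_moves:
  plan:
    - [0,0.2,0.01,0,0]
    - [0,0,0,0,0]

```text
time: 15.55
tcp_pos: [0.6207, -0.0592, 0.0126]
tcp_rot: [0.096, -3.135, 0.0]
ft_force: [-8.4, 0.9, 4.9]
finger_gap: 0.0426
```

Request:
apply_moves:
  plan:
    - [0,0.2,0.01,0,0]
    - [0,0,0,0,0]

```text
time: 15.75
tcp_pos: [0.6212, -0.0591, 0.0125]
tcp_rot: [0.096, -3.132, 0.001]
ft_force: [-11.7, 1.1, 7.8]
finger_gap: 0.0426
```

Request:
apply_moves:
  plan:
    - [0,-0.6,0,0,0]
    - [0,-0.6,0,0,0]
    - [0,-4,0,0,0]
    - [0,-4,0,3,0]
    - [0,-5,0,4,0]

```text
time: 16.25
tcp_pos: [0.4929, -0.0588, 0.0741]
tcp_rot: [0.098, -3.14, -0.001]
ft_force: [1.6, 0.6, 2.1]
finger_gap: 0.0427
```

Request:
apply_moves:
  plan:
    - [0,-3,2,4,0]
    - [0,0,4,3,0]
    - [0,0,4,3,0]
    - [0,0,4,0,0]
    - [0,0,0,0,0]

```text
time: 16.75
tcp_pos: [0.4682, 0.0868, 0.1736]
tcp_rot: [-0.111, 3.132, 0.009]
ft_force: [-0.2, 0.0, -1.2]
finger_gap: 0.0429
```

```bash
python3 - <<'E'
from h import *
st(); p=bot.camera("top"); print(tray(p)[:3]); cv2.imwrite("pics/t5.png",cv2.resize(p["pixels"][140:270,250:430],None,fx=4,fy=4,interpolation=cv2.INTER_CUBIC))
for th in "vial pot post".split(): print(th,[np.round(q["centre"]) for q in bot.tip_of(p,th)])
E
```

```text
t 16.75 tcp [0.4682 0.0868 0.1736] jaw 94.07 tilt z [ 0.007  0.006 -1.   ] F [-0.2  0.  -1.2] gap 0.0429
[(0.3342, -0.1737, 0.165, 0.03, -0.159), (0.6483, -0.0226, 0.243, 0.043, 0.053), (0.6585, -0.457, 0.11, 0.07, 0.032)]
vial [array([266., 159.]), array([197., 267.])]
pot [array([188., 405.])]
post [array([231., 310.])]
```

View pics/t5.png

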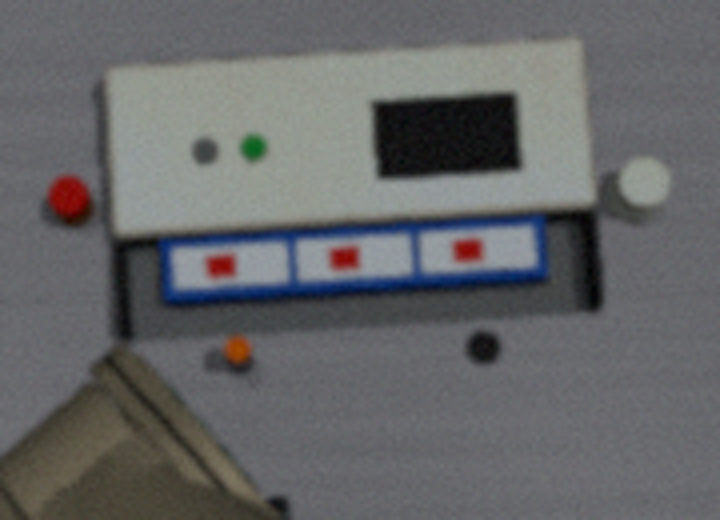

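Request:
apply_moves:
  plan:
    - [-1,0,-4,0,0]
    - [-1,0,-4,0,0]
    - [-1,2,-4,-3,0]
    - [-1,3,-4,-3,0]
    - [-1,3,-4,-3,0]

```text
time: 17.45
tcp_pos: [0.5362, -0.1102, 0.0906]
tcp_rot: [0.092, -3.139, 0.002]
ft_force: [1.4, 0.4, 0.5]
finger_gap: -0.0002
```

Request:
apply_moves:
  plan:
    - [-1,3,0,-3,0]
    - [-1,1.5,0,-2,0]
    - [-1,0,0,-1.5,0]
    - [-1,0,0,0,0]
    - [-1,0,0,0,0]

```text
time: 17.95
tcp_pos: [0.5797, -0.1068, 0.027]
tcp_rot: [0.097, -3.138, 0.0]
ft_force: [0.8, -0.1, 0.2]
finger_gap: 0.0001
```

```bash
python3 - <<'E'
from h import *
st()
E
```

```text
t 17.95 tcp [ 0.5797 -0.1068  0.027 ] jaw 93.54 tilt z [-0.002 -0.    -1.   ] F [ 0.8 -0.1  0.2] gap 0.0001
```

Lower, then approach and press lightly near the -y end.

Request:
apply_moves:
  plan:
    - [-1,1,-0.4,-1.4,0]
    - [-1,1.5,0.05,0,0]
    - [-1,1,0.05,0,0]
    - [-1,0.6,0.03,0,0]
    - [-1,0,0,0,0]

```text
time: 18.45
tcp_pos: [0.6228, -0.109, 0.0138]
tcp_rot: [-0.097, 3.139, -0.0]
ft_force: [0.9, 0.1, 0.5]
finger_gap: -0.0004
```

Request:
apply_moves:
  plan:
    - [-1,0.3,0.02,0,0]
    - [-1,0,0,0,0]

```text
time: 18.65
tcp_pos: [0.6239, -0.1091, 0.013]
tcp_rot: [0.097, -3.137, 0.001]
ft_force: [-2.6, -0.3, 2.6]
finger_gap: 0.0003
```

Request:
apply_moves:
  plan:
    - [-1,0.2,0.01,0,0]
    - [-1,0,0,0,0]

```text
time: 18.85
tcp_pos: [0.6239, -0.1092, 0.0126]
tcp_rot: [0.097, -3.133, 0.001]
ft_force: [-7.3, -0.1, 5.1]
finger_gap: -0.0
```

Request:
apply_moves:
  plan:
    - [-1,-1.5,0,0,0]
    - [-1,-2.5,0,0,0]
    - [-1,0,3.3,0,0]
    - [-1,0,3.3,0,0]
    - [-1,0,3.2,0,0]

```text
time: 19.35
tcp_pos: [0.5876, -0.0097, 0.0132]
tcp_rot: [-0.096, 3.139, 0.001]
ft_force: [0.3, 0.9, -0.7]
finger_gap: 0.0001
```

Request:
apply_moves:
  plan:
    - [-1,1,0,0,0]
    - [-1,1,0.05,0,0]
    - [-1,0.7,0.05,0,0]
    - [-1,0.3,0.03,0,0]
    - [-1,0,0,0,0]

```text
time: 19.85
tcp_pos: [0.6176, -0.0108, 0.0127]
tcp_rot: [0.094, -3.14, 0.0]
ft_force: [-0.2, -0.6, -0.1]
finger_gap: 0.0001
```

Request:
apply_moves:
  plan:
    - [-1,0.3,0.02,0,0]
    - [-1,0,0,0,0]

```text
time: 20.05
tcp_pos: [0.6186, -0.0104, 0.0125]
tcp_rot: [0.096, -3.136, 0.002]
ft_force: [-2.4, -2.3, 0.7]
finger_gap: -0.0001
```

Request:
apply_moves:
  plan:
    - [-1,0.2,0.01,0,0]
    - [-1,0,0,0,0]

```text
time: 20.25
tcp_pos: [0.6186, -0.0104, 0.0125]
tcp_rot: [0.096, -3.133, 0.003]
ft_force: [-7.3, -1.4, 5.2]
finger_gap: 0.0002
```

Request:
apply_moves:
  plan:
    - [-1,-1,0,0,0]
    - [-1,-2,0,0,0]
    - [-1,-4,0,1,0]
    - [-1,-4,0,3,0]
    - [-1,-4,0,4,0]

```text
time: 20.75
tcp_pos: [0.4741, -0.0088, 0.0883]
tcp_rot: [0.099, -3.138, -0.001]
ft_force: [0.5, -0.3, 1.9]
finger_gap: -0.0
```

Request:
apply_moves:
  plan:
    - [-1,-3,3,4,0]
    - [-1,0,4,3,0]
    - [-1,0,4,2,0]
    - [-1,0,4,0,0]
    - [-1,0,0,0,0]

```text
time: 21.25
tcp_pos: [0.452, 0.144, 0.1745]
tcp_rot: [-0.111, 3.134, 0.01]
ft_force: [-0.0, 0.3, 0.2]
finger_gap: -0.0
```

```bash
python3 - <<'E'
from h import *
st(); p=bot.camera("top"); print(tray(p)[:3]); s=bot.camera("side")
a=cv2.resize(p["pixels"][140:270,250:430],(720,520),interpolation=cv2.INTER_CUBIC)
cv2.imwrite("pics/s6.png",cv2.resize(s["pixels"][160:290,180:340],(720,585),interpolation=cv2.INTER_CUBIC))
for th in "wash dishes rack tipbox mouse vial pot".split():
    q=bot.tip_of(s,th)[:1]
    if q: print(th,np.round(q[0]["centre"]))
E
```

```text
t 21.25 tcp [0.452  0.144  0.1745] jaw 94.06 tilt z [ 0.006  0.007 -1.   ] F [-0.   0.3  0.2] gap -0.0
[(0.3355, -0.1659, 0.18, 0.03, -0.157), (0.6481, -0.0227, 0.243, 0.043, 0.053), (0.6592, -0.4575, 0.108, 0.071, 0.034)]
wash [408. 310.]
dishes [379. 202.]
rack [161. 310.]
tipbox [168. 395.]
mouse [379. 425.]
vial [275. 237.]
pot [194. 279.]
```

View pics/s6.png

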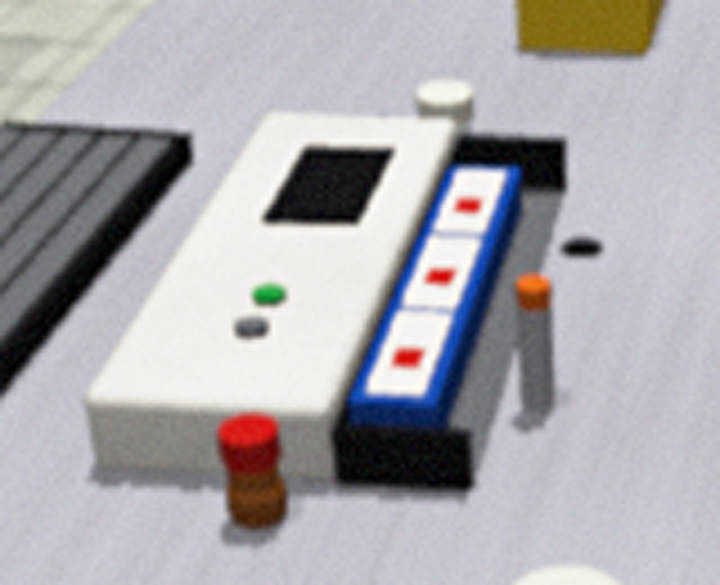

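The tray lies flat behind the post, parallel to the back wall and in line with it. The vial, pot and the rest are where they started, so I'm handing in.

```bash
python3 -c "
from bench import bot
print(bot.finish_job())"
```

```text
the job is handed in; nothing more can be done
None
```

The large blue tray is in the bay, behind the orange post and flat on the bench, with its long side against the back wall. I handed the job in at about 21 s.

**How it went in:** I only pushed its sides and ends with the fingertips. I nudged it endwise, turned it, slid the +y end in behind the post, then swung the other end in. Contact forces on the tool were about 12 N sideways (about 14 N in all) or less at each reading.

**Last checks:**
- **Against the wall:** light presses (about 7 N) on the front face, one near the −y end and one just to the +y side of the middle, were both stopped firmly. The line between those two stops is at 0.054 rad, and the top camera measured the tray at 0.053 rad.
- **Disagreement:** my first picture estimate of the bay's angle was 0.062 rad, about 2 mm over the tray's length. I trusted the two presses over that estimate.
- **Not checked directly:** I could not see the back wall's inner face in the pictures. I also did not press at the far +y end, because the post is close by.
- **Everything else:** the seven bystanders are within 3 pixels or so of where the side camera first saw them. The small tray reads the same in the top view. The gripper was clear of everything at hand-in.

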